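# Lock the relief valve's setting with its jam nut and cap it

## Task

The adjusting stud of the relief valve has been set: lock it by running the big hex jam nut down (clockwise from above) until it bites on the tab washer, then nip it up about half a flat more, so that the washer's tab is carried round some 30 degrees with it; the slotted stud itself must not be dragged round. Then set the steel cap gently over the stud end, mouth down, so that it sits flat on the nut, let go of it, and leave the other parts on the bench where they are.

Things in the scene. Friction and masses are not known exactly. Their poses are not given: they have to be found in the camera images.
- valve: Relief valve: fixed grey block 100 x 90 x 60 mm high on a dark foot plate 130 x 110 x 8 mm, with a threaded stud, a tab washer and a hex jam nut standing on the middle of its top. Origin at the centre of its underside on the bench, z up; the stud's axis is this z axis.
- stud_top (a point): Centre of the stud's slotted top end, 105 mm above the bench. The stud is an upright steel M30 x 2 thread, 30 mm in diameter with a 3 mm chamfer at the end, and stands 18 mm out of the seated nut.
- stud (a joint): How far the stud has been dragged round from its setting, rad, 0 at the start, positive clockwise from above. It needs about 1.5 N m to turn and stays where it is turned to.
- washer_tab (a point): Upper side of the brass tab washer's tab, 38 mm from the stud's axis. Washer 55 mm across, 3 mm thick, upper side 63 mm above the bench; tab 14 mm wide, reaching 42 mm from the axis. Still until the nut bites; then turns with the nut against about 0.7 N m (some 0.4 N m is felt when turning pauses), 0.75 rad at most (then nut, washer and stud turn as one), and stays there.
- nut_top (a point): Centre of the top of the jam nut, a steel hexagon 46 mm across flats (53 mm across corners), 24 mm thick, thread pitch 2 mm (one turn lowers it 2 mm). Its x axis is square to one pair of flats; the other flats follow every 60 degrees. Seated, the top is 87 mm above the bench. It starts 1.3 to 2.7 rad short of biting and runs freely (0.05 N m) till it bites; it can be backed off to at most 2.95 rad. The bite is felt as a jump in turning moment.
- cap: Loose steel cap: a plain round cup standing mouth down with closed flat top, 44 mm outside diameter, 34 mm high, 150 g (may vary), bore 36 mm in diameter and 29 mm deep. Origin at the centre of its mouth (its underside), z up.
- ferrule: Bystander: loose steel tube, open at both ends, 42 mm in diameter, 40 mm high, upright. Origin at the centre of its underside.
- plug: Bystander: loose steel hex plug, head down, 41 mm across flats, 36 mm high. Origin at the centre of its underside.
- adapter: Bystander: loose lying double-ended threaded adapter, 72 mm long. Origin under its middle.
- elbow: Bystander: loose 90 degree elbow, arms 45 mm. Origin under its corner.
- spanner: Bystander: loose open-end spanner lying flat. Origin under its middle.
- spare_nut: Bystander: loose hex nut 46 mm across flats, 16 mm thick, lying flat. Origin at the centre of its underside.
Things that resemble listed ones, but are neither listed nor needed, are in the scene too. Leave any purple look-alike of the cap alone. Leave any green look-alike of the valve alone.

How it is judged (in metres and radians):
On the way, in this order (a step that is already met when the one before it is completed fails the run):
1. the jam nut has bitten and has carried the washer's tab round by at least 15 degrees (10 mm) (z of nut_top in the frame of valve below 0.0872 m and distance of washer_tab from where it was at the start of the episode above 0.01 m), for 0.2 s.
2. the cap sits over the stud, flat on the nut (horizontal distance between cap and stud_top below 0.006 m and z of cap in the frame of valve below 0.09 m and angle between cap's own z axis and vertical below 0.1 rad), for 0.2 s.
At the end, for the whole second after the job is handed in: The nut is hard on the washer (top under 87.2 mm above the bench), the washer's tab stands 10 mm (15 degrees) or more from its start, and the cap rests on the nut, upright within 0.1 rad, released and still: mouth 84 to 90 mm above the bench and within 6 mm of the stud's axis (all of step 1 and all of step 2 and z of cap in the frame of valve above 0.084 m and linear speed of cap below 0.02 m/s); the robot touches nothing.
It fails at once if the stud is dragged round by more than 0.15 rad from its setting (value of joint stud above 0.15 rad or value of joint stud below -0.15 rad).
It fails at once if the cap is jammed or dropped on the nut or stud with more than 40 N (contact force between cap and valve above 40 N).
It fails at once if another loose part is moved by more than 30 mm (distance of any of ferrule, plug, adapter, elbow, spanner, spare_nut from where it was at the start of the episode above 0.03 m).
It also fails if it takes over 64 s, if anything falls off the work surface, if the arm or the gripper's body presses on something with over 40 N, if the wrist force passes 120 N, or if a joint passes its speed limit or range.

## Robot

A 6-joint arm with a two-finger parallel gripper is mounted at the origin on the work surface. World frame = base frame: x ahead of the robot, y to its left, z up, the work surface at z = 0. Lengths are in mm, angles in degrees, forces in N, time in s.
With the tool pointing down it reaches from about 350 to 850 mm from the base axis. Payload 8.1 kg.
Tool frame: the origin (TCP) lies midway between the tips of the shut fingers; the grasp point (between the pads) lies 19 mm behind it (hold_point_z is the distance from the TCP to the grasp point, in mm); z points along the fingers, y is the direction in which the jaws open and shut (so a half turn about z gives the same grasp; the last joint's range is limited). The gripper opens to 85 mm and grips with 20 to 120 N. Pads are 22 mm wide; open, the fingers measure 114 mm over their backs; the gripper's body (76 mm by 85 mm) begins 54 mm behind the grasp point. The pads swing forward as they close: fully open they stand 13 mm farther back than shut.
Start: joints at [-76.112, 7.471, 85.268, -0, 87.261, -4.893], TCP at [193.197, -568.05, 231.292] pointing down, gripper open.
Joint ranges: [-169.43, 169.43], [-51.17, 129.36], [1.28, 143.12], [-76.62, 256.62], [0, 156.53], [-152.29, 152.29]. Speed limits (degrees/s): [136.94, 136.94, 159.86, 180, 180, 180].

## Interface

Orientations are given as [roll, pitch, yaw] about the fixed x, y, z axes, in that order (R = Rz(yaw) Ry(pitch) Rx(roll)).
In Python, from bench import sense, snapshot, camera_params, hand_in, hold_point_z gives the robot as it stands.
- The arm moves only by the tool servo_tool, never from a script. Its argument "motion" is a list of rows, each a list of 7 numbers: the finger opening in mm, from 0 to 85.4, then the shift along the tool's x, y, z in mm, then the turn, a rotation vector about the tool's x, y, z in rad. A call has 1 to 10 rows; each row shifts and turns the pose as measured when the row begins, along the tool's axes as they then stand; what a row does not reach is not made up. A row lasts 1/10 s, in which the tool goes at most 50 mm and 8.59 degrees, less where a joint would pass 70% of its speed; a pose out of reach is approached as far as the arm can. A call with a gripper value outside its range is refused whole. The fingers move at their own pace and stop on an object; "force" is the grip in N (left out, the last holds). Time passes only in rows, so rows that do not move let the fingers close. It gives the time, the measured TCP pose, the force and the opening at its end, in the units of the state.
- sense(): the state, without advancing time (a new reading comes with each control period).
- snapshot(name): name is "scene" or "side" or "wrist"; returns the picture (420x560x3 uint8, blue, green, red); there is no depth.
- camera_params(name): a dict with "fx", "fy", "cx", "cy" (pixels), "D" ([k1, k2, p1, p2, k3] as OpenCV has them; the pictures are not rectified), "R" (3x3) and "t" (3): a world point X has camera coordinates R X + t; the wrist camera has in their place "tool_from_camera" (4x4, takes a point from camera to tool coordinates, whose origin is the TCP and whose axes are the flange's). Camera axes: x right, y down, z forward; pixel columns grow to the right and rows downward; lengths in mm; the calibration is good to about 2 mm. A picture is of the moment at which its call begins: read the wrist's pose just before it. camera_params takes no time and is no camera call.
- hand_in(): hands the job in, once; it reports no verdict.
The state is a dict: "time": time; "joint_pos": joint angles; "qd": joint speeds; "joint_efforts": joint torques, N m; "tool_pos": TCP position; "tcp_rot": TCP orientation; "ft_force": force on the tool from outside, world axes, zero at the start; "wrist_torque": the same for the moment, N m; "finger_gap": finger opening in mm.
Only numpy, scipy, OpenCV 4.12 (cv2) and the standard library are available. Lean on these libraries where they do the work, as an engineer would, in place of code of your own. Each camera call takes 0.05 s, during which the arm holds its last target. There are 200 camera calls.

## Working session

There is one attempt and no reset: what is moved stays moved. The work goes in short steps, Python scripts to look and compute and a tool call to move; the robot and the scene stay as the last step left them, time stands still between calls to the robot, and variables do not carry over. Pictures are saved under pics/ and viewed, about 8 in all and at most 12, crops included, and the job is handed in when it is done.

Besides the shell and the picture viewer there is one more tool, called after "Call:" by a JSON object that holds its "method" and its "body", one argument or row to a line. servo_tool: Moves the arm, as the interface text tells. Its arguments: {"type":"object","properties":{"motion":{"type":"array"},"force":{"type":"number"}},"required":["motion"]}

```bash
ls; mkdir -p pics; python3 - <<'E'
from bench import *
import cv2,numpy as np
s=sense();print(s, hold_point_z)
a=snapshot("scene");b=snapshot("side")
cv2.imwrite("pics/scene.png",a);cv2.imwrite("pics/side.png",b)
for n in("scene","side","wrist"):print(n,camera_params(n))
E
```

```text
pics
{'time': 0.0, 'joint_pos': array([-7.61137435e+01,  7.51357706e+00,  8.53308349e+01, -1.84818235e-03,
        8.72634369e+01, -4.89381960e+00]), 'qd': array([ 0.06162498, -0.02443434,  0.02548101,  0.01228119,  0.08879542,
        0.0110375 ]), 'joint_efforts': array([ 2.22106049e-03, -5.69389665e+01, -5.00559390e+01,  2.57920246e-04,
        1.44811827e-02, -3.36659093e-05]), 'tool_pos': array([ 193.02661916, -567.49883858,  230.24550876]), 'tcp_rot': array([-1.79892387e+02, -7.36135093e-03,  1.87801592e+01]), 'ft_force': array([ 0.43491214, -0.15397791,  0.19198121]), 'wrist_torque': array([-0.02337047,  0.01079251, -0.04776248]), 'finger_gap': 85.57261768259877} 18.700000000000003
scene {'fx': 478.6570057077136, 'fy': 478.6570057077136, 'cx': 277.08676854295413, 'cy': 213.43707815123196, 'D': array([-0.03978415,  0.        ,  0.        ,  0.        ,  0.        ]), 'R': array([[ 0.74797917,  0.66370511, -0.00476455],
       [ 0.48689547, -0.55356935, -0.67564323],
       [-0.45106537,  0.50304722, -0.73721335]]), 't': array([-452.36253774, -124.06618183, 1497.03823743])}
side
[... 241 characters left out ...]
   [-0.0680433 ,  0.60360317, -0.79437606],
       [ 0.11425802, -0.78626816, -0.60722935]]), 't': array([ 547.54707091,   59.25364883, 1260.07312765])}
wrist {'fx': 346.2270850016541, 'fy': 346.2270850016541, 'cx': 289.5722605107982, 'cy': 207.5103219363973, 'D': array([-0.00934645,  0.        ,  0.        ,  0.        ,  0.        ]), 'tool_from_camera': array([[ 7.94488589e-04, -9.55509978e-01, -2.94957711e-01,
         7.50291277e+01],
       [ 9.99999207e-01,  1.04748173e-03, -6.99731780e-04,
        -3.47668390e-01],
       [ 9.77563511e-04, -2.94956921e-01,  9.55510052e-01,
        -1.42726970e+02],
       [ 0.00000000e+00,  0.00000000e+00,  0.00000000e+00,
         1.00000000e+00]])}
```

View pics/scene.png

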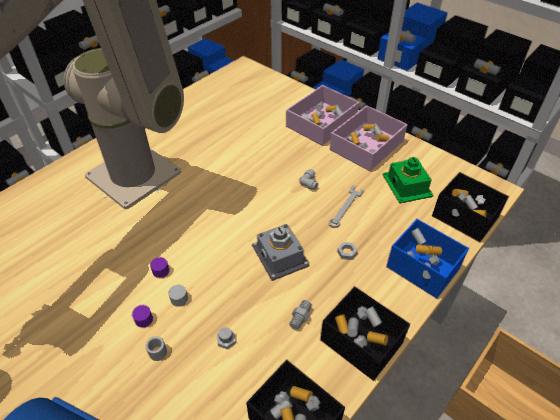

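View pics/side.png

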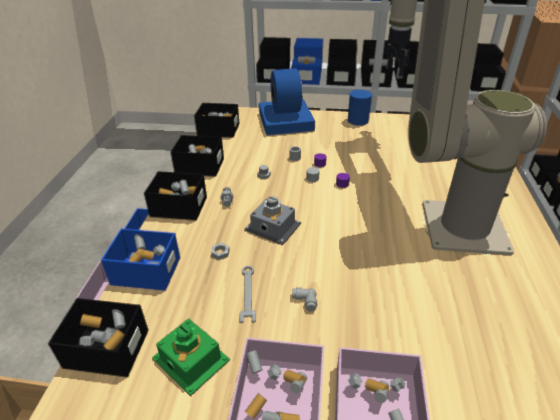

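The scene picture shows these cap-like parts: grey closed cup (178,295), grey open tube = ferrule (156,348), hex plug (226,338), and purple look-alikes at (160,267) and (142,315). I choose the grey closed one. The grey valve is at (280,240), and its green look-alike is at (410,175). In the side picture the cap is at (313,174) and the stud top at about (272,202).

```bash
cat > h.py <<'E'
from bench import *
import cv2,numpy as np
from scipy.spatial.transform import Rotation as Ro
def ray(n,uv,s=None):
    c=camera_params(n);K=np.array([[c['fx'],0,c['cx']],[0,c['fy'],c['cy']],[0,0,1]])
    d=np.append(cv2.undistortPoints(np.array([[uv]],float),K,c['D'])[0,0],1)
    if n!='wrist': return -c['R'].T@c['t'],c['R'].T@d
    T=c['tool_from_camera'];R=Ro.from_euler('xyz',s['tcp_rot'],degrees=True).as_matrix()
    return s['tool_pos']+R@T[:3,3],R@(T[:3,:3]@d)
def onz(n,uv,z,s=None):
    o,d=ray(n,uv,s);return o+d*(z-o[2])/d[2]
def proj(n,X,s):
    c=camera_params(n);K=np.array([[c['fx'],0,c['cx']],[0,c['fy'],c['cy']],[0,0,1]])
    if n=='wrist':
        T=c['tool_from_camera'];R=Ro.from_euler('xyz',s['tcp_rot'],degrees=True).as_matrix()
        Xc=T[:3,:3].T@(R.T@(np.array(X)-s['tool_pos'])-T[:3,3])
    else: Xc=c['R']@np.array(X)+c['t']
    return cv2.projectPoints(Xc[None],np.zeros(3),np.zeros(3),K,c['D'])[0].ravel()
def tool(s,v): # world vector -> tool axes
    return Ro.from_euler('xyz',s['tcp_rot'],degrees=True).as_matrix().T@np.array(v)
E
python3 - <<'E'
from h import *
print('stud',onz('scene',(280,230),105),onz('side',(272,202),105))
print('cap',onz('scene',(178,290),34),onz('side',(313,170),34))
for n,u,z in(('ferr',(156,342),40),('plug',(226,333),30),('p1',(160,262),25),('p2',(142,310),25),('spare',(347,250),16),('adap',(301,314),15)):print(n,onz('scene',u,z))
a=cv2.imread('pics/scene.png');b=cv2.imread('pics/side.png')
c=np.hstack([cv2.resize(a[200:380,110:330],None,fx=1.8,fy=1.8,interpolation=2),cv2.resize(b[130:310,210:430],None,fx=1.8,fy=1.8,interpolation=2)])
cv2.imwrite('pics/crop.png',c)
E
```

```text
stud [558.48151242  63.93415953 105.        ] [552.44299221  83.02532557 105.        ]
cap [ 458.8168646  -199.51245532   34.        ] [ 455.84115289 -203.05532577   34.        ]
ferr [ 531.34556532 -324.90004595   40.        ]
plug [ 627.9842046  -201.76241449   30.        ]
p1 [ 352.45185369 -171.32996111   25.        ]
p2 [ 432.04558618 -291.10072929   25.        ]
spare [687.78435874 186.05362203  16.        ]
adap [719.3815531  -43.08850841  15.        ]
```

View pics/crop.png

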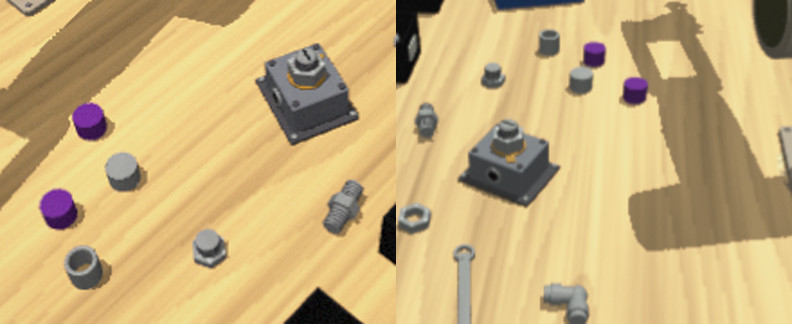

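The crop confirms it: the cap at crop (123,172) is a grey cup with a closed top, next to two purple look-alikes and the open ferrule at (84,268). The grey valve's stud top is at crop (305,50) and (508,125). By triangulation the stud is near (554,68) and the cap near (457,-201).

Next I move the wrist camera over the valve, winding the last joint back on the way so there's room to turn clockwise.

Call:
{"method": "servo_tool", "body": {
  "motion": [
    [85,30,-27,0,0,0,-0.148],
    [85,34,-22,0,0,0,-0.148],
    [85,36,-17,0,0,0,-0.148],
    [85,38,-11,0,0,0,-0.148],
    [85,40,-5,0,0,0,-0.148],
    [85,40,1,0,0,0,-0.148],
    [85,39,7,0,0,0,-0.148],
    [85,38,12,0,0,0,-0.148],
    [85,36,18,0,0,0,-0.148],
    [85,33,23,0,0,0,-0.148]
  ]
}}

```text
time: 1.1
tool_pos: [389.4, -206.1, 225.4]
tcp_rot: [-179.9, -0.5, 104.7]
ft_force: [1.4, -1.3, -0.1]
finger_gap: 85.2
```

```bash
python3 - <<'E'
from h import *
s=sense();print(s['joint_pos'].round(1),s['tool_pos'],s['tcp_rot'])
p=np.array([554,68,205.]);d=p-s['tool_pos'];print(d)
psi=np.radians(s['tcp_rot'][2])
for k in range(9):
    a=psi+k*0.148;v=d/9;print((v[0]*np.cos(a)+v[1]*np.sin(a)).round(),(v[0]*np.sin(a)-v[1]*np.cos(a)).round(),-v[2].round(1))
E
```

```text
[-34.8 -17.4 109.3   0.3  88.6 -49.5] [ 389.3548147  -206.05708346  225.37988409] [-179.86969606   -0.5448002   104.68035935]
[164.6451853  274.05708346 -20.37988409]
25.0 25.0 2.3
21.0 29.0 2.3
16.0 32.0 2.3
11.0 34.0 2.3
6.0 35.0 2.3
1.0 36.0 2.3
-4.0 35.0 2.3
-9.0 34.0 2.3
-14.0 33.0 2.3
```

Call:
{"method": "servo_tool", "body": {
  "motion": [
    [85,25,25,2,0,0,-0.148],
    [85,21,29,2,0,0,-0.148],
    [85,16,32,2,0,0,-0.148],
    [85,11,34,2,0,0,-0.148],
    [85,6,35,2,0,0,-0.148],
    [85,1,36,2,0,0,-0.148],
    [85,-4,35,2,0,0,-0.148],
    [85,-9,34,2,0,0,-0.148],
    [85,-14,33,2,0,0,-0.05],
    [85,0,0,0,0,0,0]
  ]
}}

```text
time: 2.1
tool_pos: [556.3, 87.7, 204.3]
tcp_rot: [179.5, -0.5, 177.0]
ft_force: [-0.7, -0.4, 1.0]
finger_gap: 85.2
```

```bash
python3 - <<'E'
from h import *
s=sense();a=snapshot('wrist');print(s['joint_pos'].round(1),s['tool_pos'],s['tcp_rot'])
cv2.imwrite('pics/w1.png',a)
np.save('w1.npy',np.r_[s['tool_pos'],s['tcp_rot']])
E
```

```text
[  3.4   3.   92.8   0.6  84.6 -83.7] [556.25368029  87.70666613 204.34046026] [179.47770807  -0.54490602 176.96720676]
```

View pics/w1.png

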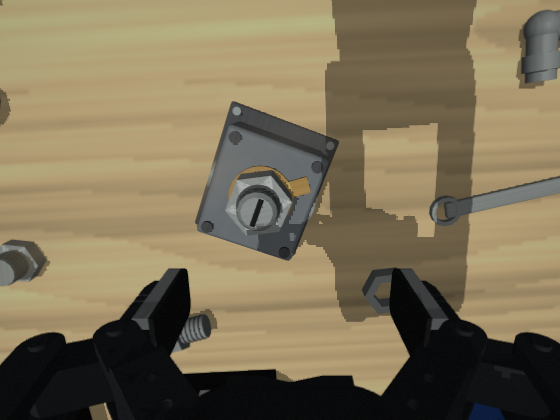

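The wrist picture shows the valve's stud top at about (257,210), with the slot visible, the hex nut around it, and the brass tab at (300,187). I'll enlarge it for the nut corners.

```bash
python3 - <<'E'
from h import *
v=np.load('w1.npy');s=dict(tool_pos=v[:3],tcp_rot=v[3:])
print(onz('wrist',(257,210),105,s))
a=cv2.imread('pics/w1.png');cv2.imwrite('pics/w1c.png',cv2.resize(a[150:250,200:330],None,fx=6,fy=6,interpolation=2))
E
```

```text
[554.93716841  65.28678431 105.        ]
```

View pics/w1c.png

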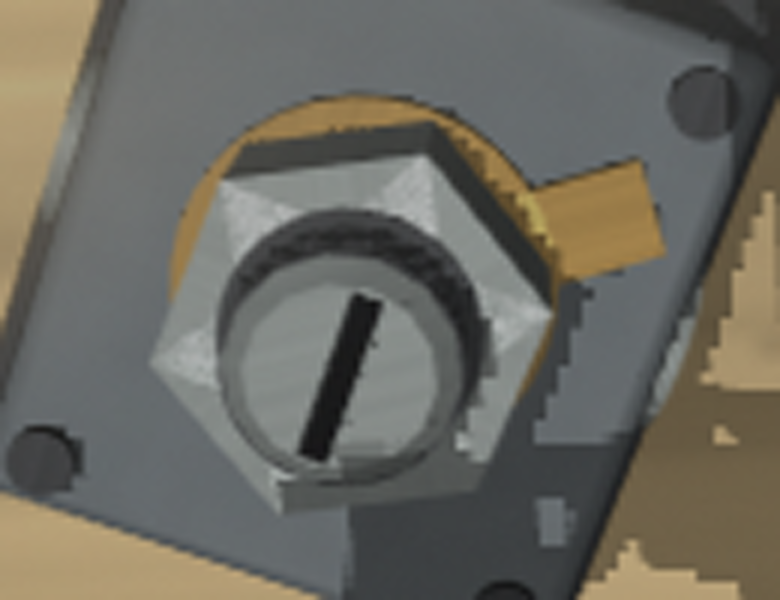

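```bash
python3 - <<'E'
from h import *
v=np.load('w1.npy');s=dict(tool_pos=v[:3],tcp_rot=v[3:])
f=lambda x,y:((x+.5)/6-.5+200,(y+.5)/6-.5+150)
st=onz('wrist',f(340,367),105,s);print('stud',st)
P=np.array([onz('wrist',f(*p),87.5,s)[:2] for p in[(218,182),(425,155),(552,313),(487,492),(280,513),(150,362)]])
c=(P[:3]+P[3:]).mean(0)/2;print('nut c',c,'across corners',np.linalg.norm(P[:3]-P[3:],axis=1))
a=np.degrees(np.arctan2(*(P-c).T[::-1]));print(a, 'mod60',np.degrees(np.angle(np.exp(6j*np.radians(a)).mean()))/6)
t=onz('wrist',f(605,220),63,s);print('tab',t,np.linalg.norm(t[:2]-c))
print(tool(s,[c[0]-v[0],c[1]-v[1],0]))
E
```

```text
stud [555.48021753  64.69272209 105.        ]
nut c [557.04503782  64.72514071] across corners [54.24014597 52.60967581 52.98148621]
[-144.59026033  154.92470846   94.50824691   36.22186837  -25.97134681
  -86.38015883] mod60 -25.214847773539095
tab [548.71465687  99.09418155  63.        ] 35.36419396401817
[ -2.0060538  -22.90634345  -0.22789321]
```

The measured numbers hold up: the corners come out about 53 mm across and the tab about 36 mm out. The flats' normal is at 64.8°, so the jaws need yaw 154.8°. Next I compute the approach.

```bash
cat >> h.py <<'E'
def go(p,yaw,s=None):
    s=s or sense();R=Ro.from_euler('xyz',s['tcp_rot'],degrees=True)
    print('shift',R.inv().apply(np.array(p)-s['tool_pos']).round(1),'rotvec',(R.inv()*Ro.from_euler('xyz',[180,0,yaw],degrees=True)).as_rotvec().round(4))
def st():
    s=sense();print(round(s['time'],2),s['joint_pos'].round(1),s['tool_pos'].round(1),s['tcp_rot'].round(2),'F',s['ft_force'].round(1),'M',s['wrist_torque'].round(2),'gap',round(s['finger_gap'],1))
E
python3 -c "
from h import *
go([556.2,64.7,130],154.8)"
```

```text
shift [ -2.6 -21.9  74.1] rotvec [ 0.0059 -0.0116  0.3851]
```

Call:
{"method": "servo_tool", "body": {
  "motion": [
    [85,-1,-10,20,0.003,-0.006,0.13],
    [85,0,-9,20,0.003,-0.006,0.13],
    [85,0,-4,20,0,0,0.125],
    [85,0,0,14,0,0,0],
    [85,0,0,0,0,0,0]
  ]
}}

```text
time: 2.65
tool_pos: [551.2, 59.8, 127.7]
tcp_rot: [-179.9, 0.1, 154.0]
ft_force: [-0.7, -0.0, 0.0]
finger_gap: 85.2
```

```bash
python3 -c "
from h import *
st();go([556.2,64.7,62],154.8)"
```

```text
2.65 [  1.    4.7  99.3  -0.1  76.  -63. ] [551.2  59.8 127.7] [-1.7992e+02  6.0000e-02  1.5398e+02] F [-0.7 -0.   0. ] M [-0.02  0.04  0.01] gap 85.2
shift [-2.2  6.6 65.7] rotvec [-0.0013  0.001  -0.0144]
```

Call:
{"method": "servo_tool", "body": {
  "motion": [
    [85,-2,6,17,0,0,-0.014],
    [85,0,0,17,0,0,0],
    [85,0,0,16,0,0,0],
    [85,0,0,8,0,0,0],
    [85,0,0,0,0,0,0]
  ]
}}

```text
time: 3.15
tool_pos: [557.9, 63.1, 71.4]
tcp_rot: [180.0, 0.3, 155.4]
ft_force: [-0.9, -0.3, -1.1]
finger_gap: 85.0
```

```bash
python3 -c "
from h import *
st();go([556.2,64.7,62],154.8)
s=sense();a=snapshot('wrist');cv2.imwrite('pics/w2.png',a)
np.save('w2.npy',np.r_[s['tool_pos'],s['tcp_rot']])
for z in (105,88):print(proj('wrist',[556.2,64.7,z],s))
"
```

```text
3.15 [ 1.300e+00  9.100e+00  1.009e+02 -1.000e-01  6.980e+01 -6.410e+01] [557.9  63.1  71.4] [179.98   0.29 155.4 ] F [-0.9 -0.3 -1.1] M [0.02 0.01 0.  ] gap 85.0
shift [2.2 0.8 9.4] rotvec [0.0004 0.005  0.0104]
[291.17353893 312.89990244]
[290.94009846 288.52604767]
```

View pics/w2.png

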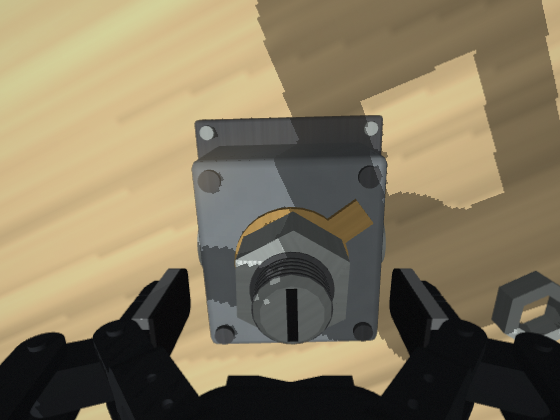

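The near view shows the stud at (292,309), against (291,313) predicted, with the nut's flats parallel to the jaws. I lower and grip.

Call:
{"method": "servo_tool", "body": {
  "motion": [
    [85,3,1,9,0,0.005,0.01],
    [85,0,0,0,0,0,0],
    [46,0,0,0,0,0,0],
    [44,0,0,0,0,0,0],
    [44,0,0,0,0,0,0],
    [44,0,0,0,0,0,0],
    [44,0,0,0,0,0,0]
  ],
  "force": 60
}}

```text
time: 3.9
tool_pos: [557.2, 64.4, 65.9]
tcp_rot: [180.0, 0.2, 154.8]
ft_force: [1.0, 0.0, -2.0]
finger_gap: 44.9
```

```bash
python3 -c "
from h import *
st();go([557,64.2,62],154.8)"
```

```text
3.9 [ 1.400e+00  9.400e+00  1.011e+02 -1.000e-01  6.930e+01 -6.340e+01] [557.2  64.4  65.9] [179.99   0.21 154.81] F [ 1.  0. -2.] M [ 0.16 -0.08 -0.03] gap 44.9
shift [ 0.1 -0.2  3.9] rotvec [0.0002 0.0037 0.0002]
```

Call:
{"method": "servo_tool", "body": {
  "motion": [
    [40,0,0,0,0,0,0],
    [40,0,0,0,0,0,0],
    [40,0,0,0,0,0,0.1],
    [40,0,0,0,0,0,0.12],
    [40,0,0,0,0,0,0.12],
    [40,0,0,0,0,0,0.12],
    [40,0,0,0,0,0,0.12],
    [40,0,0,0,0,0,0.12]
  ],
  "force": 70
}}

```text
time: 4.7
tool_pos: [557.4, 64.6, 65.7]
tcp_rot: [179.8, 0.2, 113.4]
ft_force: [-0.0, -0.3, 0.3]
finger_gap: 44.4
```

```bash
python3 -c "
from h import *
st();go([557.2,64.4,65.9],110)"
```

```text
4.7 [ 1.400e+00  9.500e+00  1.011e+02 -1.000e-01  6.920e+01 -2.190e+01] [557.4  64.6  65.7] [1.7982e+02 1.7000e-01 1.1335e+02] F [-0.  -0.3  0.3] M [-0.08  0.06  0.08] gap 44.4
shift [-0.1 -0.2 -0.2] rotvec [0.0032 0.0029 0.0585]
```

Call:
{"method": "servo_tool", "body": {
  "motion": [
    [40,0,0,0,0.003,0.003,0.11],
    [40,0,0,0,0,0,0.12],
    [40,0,0,0,0,0,0.12],
    [40,0,0,0,0,0,0.12],
    [40,0,0,0,0,0,0.08]
  ]
}}

```text
time: 5.2
tool_pos: [557.6, 64.6, 65.5]
tcp_rot: [180.0, 0.0, 80.5]
ft_force: [-0.6, 0.6, -0.0]
finger_gap: 44.8
```

```bash
python3 -c "
from h import *
st()"
```

```text
5.2 [  1.4   9.7 100.8  -0.   69.5  10.9] [557.6  64.6  65.5] [1.7997e+02 1.0000e-02 8.0460e+01] F [-0.6  0.6 -0. ] M [-0.11  0.16  0.1 ] gap 44.8
```

Call:
{"method": "servo_tool", "body": {
  "motion": [
    [40,0,0,0,0,0,0.1],
    [40,0,0,0,0,0,0.1],
    [40,0,0,0,0,0,0]
  ]
}}

```text
time: 5.5
tool_pos: [557.7, 64.5, 65.4]
tcp_rot: [180.0, 0.0, 68.5]
ft_force: [-1.8, 0.2, 0.0]
finger_gap: 44.6
```

```bash
python3 -c "
from h import *
st()"
```

```text
5.5 [  1.4   9.7 100.8  -0.   69.4  22.9] [557.7  64.5  65.4] [1.7995e+02 2.0000e-02 6.8480e+01] F [-1.8  0.2  0. ] M [-0.08  0.15 -0.05] gap 44.6
```

Call:
{"method": "servo_tool", "body": {
  "motion": [
    [40,0,0,0,0,0,0.1],
    [40,0,0,0,0,0,0.1],
    [40,0,0,0,0,0,0]
  ]
}}

```text
time: 5.8
tool_pos: [557.8, 64.5, 65.4]
tcp_rot: [179.9, 0.0, 57.2]
ft_force: [-0.5, -0.4, 0.6]
finger_gap: 44.7
```

```bash
python3 -c "
from h import *
st()"
```

```text
5.8 [ 1.400e+00  9.700e+00  1.008e+02 -1.000e-01  6.940e+01  3.420e+01] [557.8  64.5  65.4] [1.7994e+02 2.0000e-02 5.7200e+01] F [-0.5 -0.4  0.6] M [-0.12  0.13 -0.08] gap 44.7
```

Call:
{"method": "servo_tool", "body": {
  "motion": [
    [40,0,0,0,0,0,0.1],
    [40,0,0,0,0,0,0.1],
    [40,0,0,0,0,0,0]
  ]
}}

```text
time: 6.1
tool_pos: [557.8, 64.5, 65.3]
tcp_rot: [179.9, 0.0, 46.3]
ft_force: [-1.2, -0.6, -0.1]
finger_gap: 44.4
```

```bash
python3 -c "
from h import *
st()"
```

```text
6.1 [ 1.400e+00  9.700e+00  1.008e+02 -1.000e-01  6.940e+01  4.520e+01] [557.8  64.5  65.3] [1.7993e+02 1.0000e-02 4.6270e+01] F [-1.2 -0.6 -0.1] M [-0.08  0.17 -0.04] gap 44.4
```

Call:
{"method": "servo_tool", "body": {
  "motion": [
    [40,0,0,0,0,0,0.1],
    [40,0,0,0,0,0,0.1],
    [40,0,0,0,0,0,0]
  ]
}}

```text
time: 6.4
tool_pos: [557.8, 64.4, 65.2]
tcp_rot: [179.9, 0.0, 35.6]
ft_force: [-1.3, -0.6, -0.3]
finger_gap: 45.0
```

```bash
python3 -c "
from h import *
st()"
```

```text
6.4 [ 1.400e+00  9.700e+00  1.008e+02 -1.000e-01  6.940e+01  5.590e+01] [557.8  64.4  65.2] [1.7992e+02 1.0000e-02 3.5550e+01] F [-1.3 -0.6 -0.3] M [-0.08  0.14 -0.08] gap 45.0
```

Call:
{"method": "servo_tool", "body": {
  "motion": [
    [40,0,0,0,0,0,0.1],
    [40,0,0,0,0,0,0.1],
    [40,0,0,0,0,0,0]
  ]
}}

```text
time: 6.7
tool_pos: [557.9, 64.3, 65.2]
tcp_rot: [179.9, -0.0, 25.0]
ft_force: [0.2, -0.1, 0.3]
finger_gap: 44.6
```

```bash
python3 -c "
from h import *
st()"
```

```text
6.7 [ 1.400e+00  9.700e+00  1.008e+02 -1.000e-01  6.940e+01  6.640e+01] [557.9  64.3  65.2] [ 1.7991e+02 -1.0000e-02  2.4980e+01] F [ 0.2 -0.1  0.3] M [-0.08  0.17 -0.1 ] gap 44.6
```

Call:
{"method": "servo_tool", "body": {
  "motion": [
    [40,0,0,0,0,0,0.1],
    [40,0,0,0,0,0,0.1],
    [40,0,0,0,0,0,0]
  ]
}}

```text
time: 7.0
tool_pos: [557.9, 64.2, 65.2]
tcp_rot: [179.9, -0.0, 14.5]
ft_force: [-0.5, -0.5, 1.1]
finger_gap: 44.7
```

```bash
python3 -c "
from h import *
st()"
```

```text
7.0 [ 1.400e+00  9.700e+00  1.008e+02 -1.000e-01  6.940e+01  7.690e+01] [557.9  64.2  65.2] [ 1.799e+02 -3.000e-02  1.450e+01] F [-0.5 -0.5  1.1] M [-0.11  0.14 -0.08] gap 44.7
```

Call:
{"method": "servo_tool", "body": {
  "motion": [
    [40,0,0,0,0,0,0.1],
    [40,0,0,0,0,0,0.1],
    [40,0,0,0,0,0,0]
  ]
}}

```text
time: 7.3
tool_pos: [557.9, 64.2, 65.1]
tcp_rot: [179.9, -0.0, 4.2]
ft_force: [-0.1, -0.3, -0.6]
finger_gap: 44.7
```

```bash
python3 -c "
from h import *
st()"
```

```text
7.3 [ 1.400e+00  9.700e+00  1.008e+02 -1.000e-01  6.940e+01  8.730e+01] [557.9  64.2  65.1] [ 1.7989e+02 -4.0000e-02  4.1500e+00] F [-0.1 -0.3 -0.6] M [-0.08  0.12  0.26] gap 44.7
```

Call:
{"method": "servo_tool", "body": {
  "motion": [
    [40,0,0,0,0,0,0.1]
  ]
}}

```text
time: 7.4
tool_pos: [557.9, 64.1, 65.1]
tcp_rot: [179.9, -0.1, -1.1]
ft_force: [-0.5, -0.7, -0.5]
finger_gap: 44.8
```

```bash
python3 -c "
from h import *
st()"
```

```text
7.4 [ 1.400e+00  9.700e+00  1.008e+02 -1.000e-01  6.940e+01  9.250e+01] [557.9  64.1  65.1] [ 1.7988e+02 -5.0000e-02 -1.0700e+00] F [-0.5 -0.7 -0.5] M [-0.1   0.11  0.74] gap 44.8
```

Call:
{"method": "servo_tool", "body": {
  "motion": [
    [40,0,0,0,0,0,0.08],
    [40,0,0,0,0,0,0]
  ]
}}

```text
time: 7.6
tool_pos: [557.9, 64.1, 65.1]
tcp_rot: [179.9, -0.1, -5.0]
ft_force: [-0.8, -0.7, -0.2]
finger_gap: 44.3
```

```bash
python3 -c "
from h import *
st()"
```

```text
7.6 [  1.4   9.7 100.8  -0.2  69.4  96.4] [557.9  64.1  65.1] [ 1.7986e+02 -7.0000e-02 -4.9600e+00] F [-0.8 -0.7 -0.2] M [-0.12  0.09  0.26] gap 44.3
```

Biting is felt: the moment jumped to about 0.7 N m near yaw 8 ± 5°. I nip up to about yaw −21°.

Call:
{"method": "servo_tool", "body": {
  "motion": [
    [40,0,0,0,0,0,0.09],
    [40,0,0,0,0,0,0.1],
    [40,0,0,0,0,0,0.1],
    [40,0,0,0,0,0,0],
    [40,0,0,0,0,0,0]
  ]
}}

```text
time: 8.1
tool_pos: [557.9, 64.0, 65.1]
tcp_rot: [179.9, -0.1, -19.8]
ft_force: [0.3, -0.4, -0.5]
finger_gap: 44.7
```

```bash
python3 -c "
from h import *
st()"
```

```text
8.1 [  1.4   9.7 100.8  -0.2  69.4 111.3] [557.9  64.   65.1] [ 1.7985e+02 -1.1000e-01 -1.9800e+01] F [ 0.3 -0.4 -0.5] M [-0.08  0.14  0.02] gap 44.7
```

Call:
{"method": "servo_tool", "body": {
  "motion": [
    [85,0,0,0,0,0,0],
    [85,0,0,0,0,0,0],
    [85,0,0,0,0,0,0],
    [85,0,0,0,0,0,0],
    [85,0,0,0,0,0,0],
    [85,0,0,-30,0,0,0],
    [85,0,0,-40,0,0,0],
    [85,0,0,-40,0,0,0],
    [85,0,0,-30,0,0,0],
    [85,0,0,0,0,0,0]
  ]
}}

```text
time: 9.1
tool_pos: [556.5, 64.7, 208.7]
tcp_rot: [179.8, 0.1, -19.1]
ft_force: [0.5, 0.7, 0.2]
finger_gap: 85.4
```

```bash
python3 - <<'E'
from h import *
st();s=sense();a=snapshot('wrist');cv2.imwrite('pics/w3.png',a)
np.save('w3.npy',np.r_[s['tool_pos'],s['tcp_rot']])
c=proj('wrist',[556.5,64.6,90],s).round().astype(int);print(c)
x,y=max(c[0]-65,0),max(c[1]-50,0);print(x,y)
cv2.imwrite('pics/w3c.png',cv2.resize(a[y:y+100,x:x+130],None,fx=6,fy=6,interpolation=2))
E
```

```text
9.1 [ 1.500e+00  2.100e+00  9.330e+01 -1.000e-01  8.470e+01  1.106e+02] [556.5  64.7 208.7] [ 1.7985e+02  9.0000e-02 -1.9100e+01] F [0.5 0.7 0.2] M [0.01 0.   0.05] gap 85.4
[290 200]
225 150
```

View pics/w3c.png

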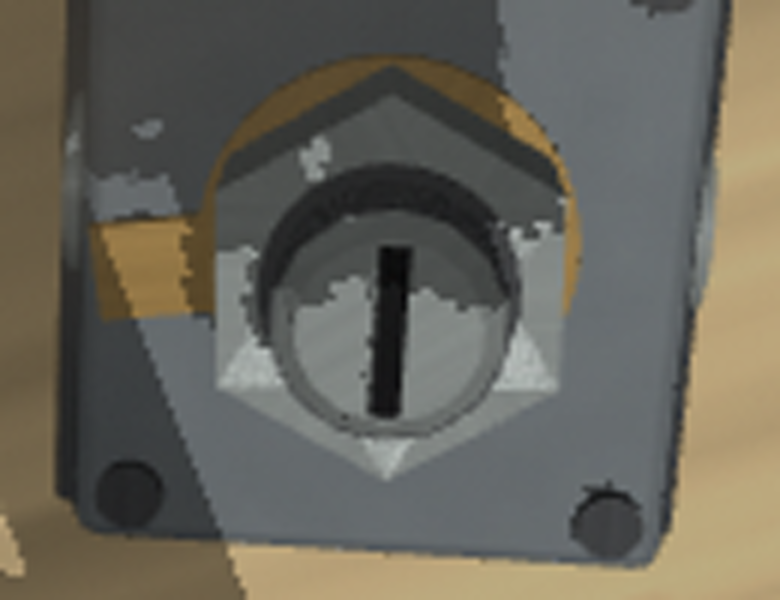

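```bash
python3 - <<'E'
from h import *
def L(n):
    v=np.load(n);return dict(tool_pos=v[:3],tcp_rot=v[3:])
def run(n,ox,oy,tab,sl,top):
    s=L(n);f=lambda p:((p[0]+.5)/6-.5+ox,(p[1]+.5)/6-.5+oy)
    c=onz('wrist',f(top),105,s);t=onz('wrist',f(tab),63,s)-c
    d=onz('wrist',f(sl[0]),105,s)-onz('wrist',f(sl[1]),105,s)
    print(n,'stud',c[:2],'tab r',np.hypot(*t[:2]),'ang',np.degrees(np.arctan2(t[1],t[0])),'slot',np.degrees(np.arctan2(d[1],d[0])))
run('w1.npy',200,150,(603,221),[(369,297),(316,457)],(340,367))
run('w3.npy',225,150,(147,268),[(394,248),(384,415)],(389,325))
s=sense();c=onz('scene',(178,290),34);print(c);go([457,-201,210],-19,s)
E
```

```text
w1.npy stud [556.50047202  63.89227782] tab r 34.68309632426256 ang 101.03710641442417 slot 158.05809764166696
w3.npy stud [557.86957041  64.3204913 ] tab r 34.93464231391135 ang 77.52117508537738 slot -22.34644611198203
[ 458.8168646  -199.51245532   34.        ]
shift [ -6.3 283.4  -2.4] rotvec [ 0.0035  0.0038 -0.0018]
```

The stud's slot hasn't moved (158.1° before, 157.7° after). The tab has been carried round by about 23–30°, and the picture shows it now lying left of the nut at crop (147,268). Now to the cap.

Call:
{"method": "servo_tool", "body": {
  "motion": [
    [65,-1,40,0,0.003,0.003,0],
    [65,-1,42,0,0,0,0],
    [65,-1,42,0,0,0,0],
    [65,-1,42,0,0,0,0],
    [65,-1,42,0,0,0,0],
    [65,-1,42,0,0,0,0],
    [65,0,33,0,0,0,0],
    [65,0,0,0,0,0,0]
  ]
}}

```text
time: 9.95
tool_pos: [449.7, -207.0, 195.5]
tcp_rot: [-180.0, 0.8, -18.7]
ft_force: [-0.2, 0.7, 0.0]
finger_gap: 64.7
```

```bash
python3 - <<'E'
from h import *
st();s=sense();a=snapshot('wrist');cv2.imwrite('pics/w4.png',a)
np.save('w4.npy',np.r_[s['tool_pos'],s['tcp_rot']])
print(proj('wrist',[457,-201,34],s))
E
```

```text
9.95 [-3.060e+01 -7.100e+00  1.036e+02 -1.000e-01  8.420e+01  7.820e+01] [ 449.7 -207.   195.5] [-179.98    0.77  -18.72] F [-0.2  0.7  0. ] M [ 0.04 -0.07  0.03] gap 64.7
[280.99788108 179.46589034]
```

View pics/w4.png

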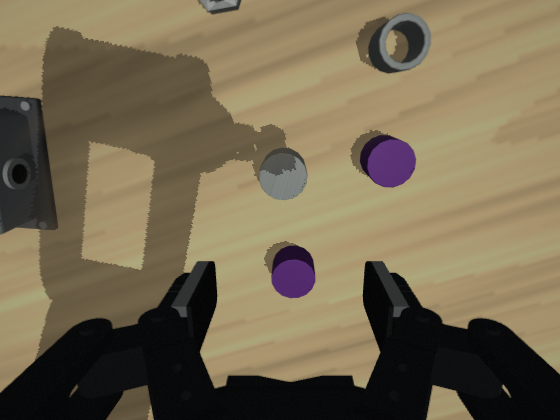

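The cap's top centre is at (284,174) in the wrist view, with purple look-alikes at (388,162) and (293,272) and the ferrule at (400,42). The jaws are clear of all of them.

```bash
python3 - <<'E'
from h import *
v=np.load('w4.npy');s=dict(tool_pos=v[:3],tcp_rot=v[3:])
a=cv2.imread('pics/w4.png');hsv=cv2.cvtColor(a,cv2.COLOR_BGR2HSV)
m=((hsv[...,1]<40)&(hsv[...,2]>60)).astype(np.uint8);m[:,:245]=0;m[:,325:]=0;m[:140]=0;m[215:]=0
m=cv2.morphologyEx(m,cv2.MORPH_OPEN,np.ones((3,3)))
k=max(cv2.findContours(m,0,1)[0],key=cv2.contourArea);(c,r)=cv2.minEnclosingCircle(k);print(c,r,cv2.boundingRect(k))
for p in ((284,173.5),c):print(onz('wrist',p,34,s))
print(np.linalg.norm(onz('wrist',(c[0]-r,c[1]),34,s)-onz('wrist',(c[0]+r,c[1]),34,s)))
X=onz('wrist',(284,173.5),34,s);go([X[0],X[1],80],-18.7)
E
```

```text
(283.28424072265625, 174.17745971679688) 25.37887954711914 (259, 150, 48, 50)
[ 461.29535687 -205.32348102   34.        ]
[ 460.91702624 -204.5178186    34.        ]
45.317662492610395
shift [ 12.2  -3.5 115. ] rotvec [-0.0015  0.014  -0.0001]
```

Call:
{"method": "servo_tool", "body": {
  "motion": [
    [65,4,-1,30,0,0.007,0],
    [65,4,-1,35,0,0.007,0],
    [65,4,-1,35,0,0,0],
    [65,0,0,20,0,0,0],
    [65,0,0,0,0,0,0]
  ]
}}

```text
time: 10.5
tool_pos: [462.6, -200.8, 68.3]
tcp_rot: [-179.7, 0.1, -18.6]
ft_force: [-0.2, 0.4, 0.6]
finger_gap: 65.0
```

```bash
python3 - <<'E'
from h import *
st();s=sense();a=snapshot('wrist');cv2.imwrite('pics/w5.png',a)
print(proj('wrist',[461,-205,34],s))
go([461,-205,4],-18.7)
hsv=cv2.cvtColor(a,cv2.COLOR_BGR2HSV)
m=((hsv[...,1]<40)&(hsv[...,2]>60)).astype(np.uint8)
m=cv2.morphologyEx(m,cv2.MORPH_OPEN,np.ones((5,5)))
for k in cv2.findContours(m,0,1)[0]:
  if cv2.contourArea(k)>300:
    c,r=cv2.minEnclosingCircle(k);print(c,r,cv2.boundingRect(k),onz('wrist',c,34,s))
E
```

```text
10.5 [-29.5   1.1 109.7   0.2  69.4  79. ] [ 462.6 -200.8   68.3] [-1.7975e+02  1.0000e-01 -1.8590e+01] F [-0.2  0.4  0.6] M [ 0.01 -0.01 -0.06] gap 65.0
[298.26716767 242.4413124 ]
shift [-0.8  4.7 65.7] rotvec [-0.0042  0.0005  0.002 ]
(296.6788635253906, 244.79393005371094) 38.69158172607422 (259, 210, 77, 71) [ 459.93870388 -203.72752341   34.        ]
(517.0, 30.0) 50.2196159362793 (470, 0, 90, 76) [ 529.93484714 -334.05363496   34.        ]
```

View pics/w5.png

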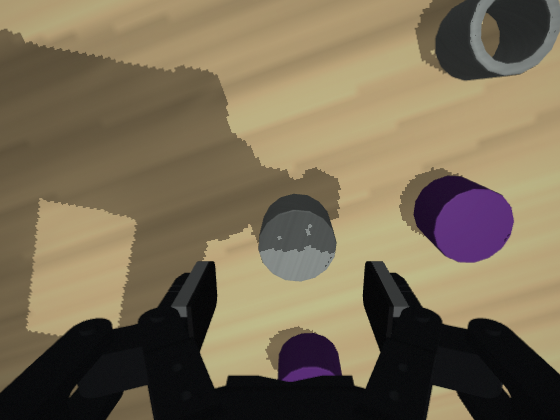

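The cap's top face is centred at about (297.5,244.5), which gives (460,-204). I lower.

Call:
{"method": "servo_tool", "body": {
  "motion": [
    [65,-1,2,20,-0.004,0,0],
    [65,-1,2,20,0,0,0],
    [65,0,0,14,0,0,0],
    [65,0,0,0,0,0,0],
    [65,0,0,0,0,0,0]
  ]
}}

```text
time: 11.05
tool_pos: [465.2, -203.7, 20.4]
tcp_rot: [180.0, -0.4, -18.4]
ft_force: [0.6, -0.0, 0.5]
finger_gap: 65.3
```

```bash
python3 - <<'E'
from h import *
st();go([460.2,-204,5],-18.7)
E
```

```text
11.05 [-2.950e+01  5.200e+00  1.111e+02  1.000e-01  6.330e+01  7.890e+01] [ 465.2 -203.7   20.4] [179.96  -0.44 -18.39] F [ 0.6 -0.   0.5] M [-0.03 -0.01 -0.04] gap 65.3
shift [-4.8  1.9 15.4] rotvec [ 0.0006 -0.0077  0.0054]
```

Call:
{"method": "servo_tool", "body": {
  "motion": [
    [65,-4,2,8,0,-0.007,0.005],
    [65,-1,0,6,0,0,0],
    [65,0,0,0,0,0,0],
    [65,0,0,0,0,0,0]
  ]
}}

```text
time: 11.45
tool_pos: [461.6, -205.0, 8.3]
tcp_rot: [179.9, -0.3, -18.7]
ft_force: [0.2, 0.4, -0.7]
finger_gap: 65.0
```

```bash
python3 - <<'E'
from h import *
st();go([460.2,-204,5],-18.7)
E
```

```text
11.45 [-29.7   6.2 111.6  -0.   62.   79. ] [ 461.6 -205.     8.3] [179.92  -0.26 -18.7 ] F [ 0.2  0.4 -0.7] M [ 0.02 -0.03 -0.05] gap 65.0
shift [-1.7 -0.5  3.3] rotvec [ 0.0014 -0.0045 -0.    ]
```

Call:
{"method": "servo_tool", "body": {
  "motion": [
    [65,-2,0,2,0.001,-0.005,0],
    [65,0,0,0,0,0,0],
    [40,0,0,0,0,0,0],
    [40,0,0,0,0,0,0],
    [40,0,0,0,0,0,0],
    [40,0,0,0,0,0,0],
    [40,0,0,0,0,0,0]
  ],
  "force": 40
}}

```text
time: 12.15
tool_pos: [460.0, -204.6, 6.9]
tcp_rot: [180.0, -0.0, -18.7]
ft_force: [0.0, -0.3, 0.4]
finger_gap: 43.3
```

```bash
python3 - <<'E'
from h import *
st()
E
```

```text
12.15 [-29.8   6.3 111.6  -0.   62.1  78.9] [ 460.  -204.6    6.9] [179.97  -0.   -18.71] F [ 0.  -0.3  0.4] M [0.   0.05 0.01] gap 43.3
```

Call:
{"method": "servo_tool", "body": {
  "motion": [
    [40,0,0,-15,0,0,0],
    [40,0,0,-40,0,0,0],
    [40,0,-20,-40,0,0,0],
    [40,1,-40,-40,0,0,0],
    [40,1,-42,-8,0,0,0],
    [40,1,-42,0,0,0,0],
    [40,1,-42,0,0,0,0],
    [40,1,-42,0,0,0,0],
    [40,0,-35,0,0,0,0],
    [40,0,0,0,0,0,0]
  ]
}}

```text
time: 13.15
tool_pos: [550.3, 48.5, 151.2]
tcp_rot: [-179.8, 0.0, -19.0]
ft_force: [-0.1, -0.6, -0.8]
finger_gap: 43.1
```

```bash
python3 - <<'E'
from h import *
st();go([557.5,64.2,137],-18.7)
E
```

```text
13.15 [ -0.4   3.1  98.5   0.2  78.5 108.6] [550.3  48.5 151.2] [-1.798e+02  2.000e-02 -1.901e+01] F [-0.1 -0.6 -0.8] M [ 0.06  0.04 -0.01] gap 43.1
shift [  1.7 -17.1  14.2] rotvec [-0.0034  0.0004 -0.0054]
```

Call:
{"method": "servo_tool", "body": {
  "motion": [
    [40,2,-12,4,-0.003,0,-0.005],
    [40,0,-4,4,0,0,0],
    [40,0,0,0,0,0,0],
    [40,0,0,0,0,0,0]
  ]
}}

```text
time: 13.55
tool_pos: [556.9, 63.5, 141.1]
tcp_rot: [179.9, 0.1, -18.7]
ft_force: [0.5, 0.1, -1.1]
finger_gap: 43.4
```

```bash
python3 - <<'E'
from h import *
st();go([557.5,64.2,137],-18.7)
s=sense()
I={n:snapshot(n) for n in('scene','side','wrist')}
np.save('w6.npy',np.r_[s['tool_pos'],s['tcp_rot']])
cs=[]
for n,p in (('scene',[557,64,120]),('side',[557,64,120]),('wrist',[557,64,150])):
    c=proj(n,p,s).round().astype(int);w=45 if n!='wrist' else 90
    x,y=max(c[0]-w,0),min(max(c[1]-w,0),420-2*w);print(n,x,y)
    k=266/(2*w);print(k);cv2.imwrite(f'pics/{n}6.png',I[n]);cs.append(cv2.resize(I[n][y:y+2*w,x:x+2*w],(266,266),interpolation=2))
cv2.imwrite('pics/six.png',np.hstack(cs))
E
```

```text
13.55 [  1.3   5.   97.5  -0.   77.7 110. ] [556.9  63.5 141.1] [ 1.7992e+02  1.4000e-01 -1.8670e+01] F [ 0.5  0.1 -1.1] M [-0.03 -0.02 -0.05] gap 43.4
shift [ 0.3 -0.8  4.1] rotvec [0.0014 0.0025 0.0005]
scene 235 181
2.9555555555555557
side 226 148
2.9555555555555557
wrist 199 192
1.4777777777777779
```

View pics/six.png

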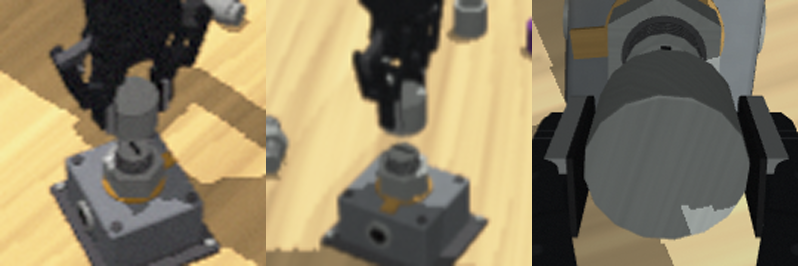

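The picture shows the cap level in the jaws, directly above the stud in both fixed views. In the wrist view the cap's top face is centred at crop (134,167).

```bash
python3 - <<'E'
from h import *
v=np.load('w6.npy');s=dict(tool_pos=v[:3],tcp_rot=v[3:])
k=1.4778
f=lambda x,y:(199+x/k,192+y/k)
z=v[2]-6.9+34
L,R,T,B=[onz('wrist',f(*p),z,s)[:2] for p in((52,165),(217,165),(134.5,97),(134.5,238))]
print('diam',np.linalg.norm(L-R),np.linalg.norm(T-B));c=(T+B)/2;print('cap c',c,(L+R)/2)
for z2 in(105,):print('stud w6 proj of 557.7,64.3',proj('wrist',[557.7,64.3,105],s))
print('need tool shift',tool(s,[557.7-c[0],64.3-c[1],0]))
E
```

```text
diam 42.74472426078453 42.1991662941646
cap c [555.89177583  63.86930971] [557.55506248  63.30745772]
stud w6 proj of 557.7,64.3 [288.05623238 240.09012477]
need tool shift [ 1.57517212 -0.98690107 -0.00527667]
```

Call:
{"method": "servo_tool", "body": {
  "motion": [
    [40,1.5,-0.8,8,0.001,0.002,0],
    [40,0,0,8,0,0,0],
    [40,0,0,3,0,0,0],
    [40,0,0,0,0,0,0],
    [40,0,0,0,0,0,0]
  ]
}}

```text
time: 14.2
tool_pos: [558.6, 62.2, 120.6]
tcp_rot: [180.0, -0.0, -18.8]
ft_force: [-0.7, -0.1, -0.2]
finger_gap: 43.6
```

```bash
python3 - <<'E'
from h import *
st();go([558.7,63.9,116],-18.7)
E
```

```text
14.2 [  1.1   6.2  98.4  -0.   75.3 110. ] [558.6  62.2 120.6] [179.99  -0.   -18.82] F [-0.7 -0.1 -0.2] M [-0.03  0.02  0.02] gap 43.6
shift [-0.4 -1.6  4.6] rotvec [ 0.0002 -0.     -0.002 ]
```

Call:
{"method": "servo_tool", "body": {
  "motion": [
    [40,0,-1.6,2,0,0,0],
    [40,0,0,2,0,0,0],
    [40,0,0,0,0,0,0]
  ]
}}

```text
time: 14.5
tool_pos: [559.4, 64.0, 116.6]
tcp_rot: [-180.0, -0.0, -18.8]
ft_force: [-0.2, -0.5, -2.0]
finger_gap: 43.4
```

```bash
python3 - <<'E'
from h import *
st();go([558.7,63.9,106],-18.7)
E
```

```text
14.5 [  1.3   6.6  98.5  -0.   74.9 110.1] [559.4  64.  116.6] [-1.800e+02 -3.000e-02 -1.881e+01] F [-0.2 -0.5 -2. ] M [ 0.01  0.04 -0.04] gap 43.4
shift [-0.6  0.3 10.6] rotvec [-0.     -0.0006 -0.0019]
```

Call:
{"method": "servo_tool", "body": {
  "motion": [
    [40,-0.6,0.2,2,0,0,0],
    [40,0,0,2,0,0,0],
    [40,0,0,2,0,0,0],
    [40,0,0,0,0,0,0]
  ]
}}

```text
time: 14.9
tool_pos: [558.9, 64.2, 110.4]
tcp_rot: [-180.0, -0.1, -18.8]
ft_force: [1.1, -0.1, -0.9]
finger_gap: 43.4
```

```bash
python3 - <<'E'
from h import *
st();go([558.7,63.9,106],-18.7)
E
```

```text
14.9 [  1.3   6.8  98.9  -0.   74.2 110.1] [558.9  64.2 110.4] [-1.7999e+02 -6.0000e-02 -1.8800e+01] F [ 1.1 -0.1 -0.9] M [-0.02  0.04 -0.02] gap 43.4
shift [-0.1  0.3  4.4] rotvec [-0.0002 -0.001  -0.0017]
```

Mouth about 1.5 mm below the stud top with no contact force. I continue down.

Call:
{"method": "servo_tool", "body": {
  "motion": [
    [40,0,0.2,2,0,0,0],
    [40,0,0,2,0,0,0],
    [40,0,0,0,0,0,0]
  ]
}}

```text
time: 15.2
tool_pos: [558.8, 63.9, 106.0]
tcp_rot: [-180.0, -0.1, -18.8]
ft_force: [0.2, 0.1, -1.1]
finger_gap: 42.9
```

```bash
python3 - <<'E'
from h import *
st()
E
```

```text
15.2 [  1.3   7.1  99.1  -0.   73.7 110.1] [558.8  63.9 106. ] [-1.7999e+02 -6.0000e-02 -1.8800e+01] F [ 0.2  0.1 -1.1] M [-0.02  0.01 -0.04] gap 42.9
```

Call:
{"method": "servo_tool", "body": {
  "motion": [
    [40,0,0,2,0,0,0],
    [40,0,0,2,0,0,0],
    [40,0,0,0,0,0,0]
  ]
}}

```text
time: 15.5
tool_pos: [558.8, 63.9, 101.6]
tcp_rot: [-180.0, -0.1, -18.8]
ft_force: [-0.0, -0.9, -1.0]
finger_gap: 43.1
```

```bash
python3 - <<'E'
from h import *
st()
E
```

```text
15.5 [  1.3   7.4  99.3  -0.   73.3 110.1] [558.8  63.9 101.6] [-1.7999e+02 -6.0000e-02 -1.8800e+01] F [-0.  -0.9 -1. ] M [-0.01 -0.04 -0.04] gap 43.1
```

Call:
{"method": "servo_tool", "body": {
  "motion": [
    [40,0,0,2,0,0,0],
    [40,0,0,2,0,0,0],
    [40,0,0,1,0,0,0],
    [40,0,0,0,0,0,0]
  ]
}}

```text
time: 15.9
tool_pos: [558.8, 63.9, 96.2]
tcp_rot: [-180.0, -0.1, -18.8]
ft_force: [0.0, -1.0, -0.5]
finger_gap: 43.2
```

```bash
python3 - <<'E'
from h import *
st()
E
```

```text
15.9 [  1.3   7.7  99.5  -0.   72.7 110.1] [558.8  63.9  96.2] [-1.7999e+02 -6.0000e-02 -1.8800e+01] F [ 0.  -1.  -0.5] M [ 0.01 -0.   -0.01] gap 43.2
```

Call:
{"method": "servo_tool", "body": {
  "motion": [
    [40,0,0,0.8,0,0,0],
    [40,0,0,0,0,0,0]
  ]
}}

```text
time: 16.1
tool_pos: [558.8, 63.9, 95.3]
tcp_rot: [-180.0, -0.1, -18.8]
ft_force: [-0.9, -0.7, -1.0]
finger_gap: 43.2
```

```bash
python3 - <<'E'
from h import *
st()
E
```

```text
16.1 [  1.3   7.8  99.6  -0.   72.6 110.1] [558.8  63.9  95.3] [-1.7999e+02 -6.0000e-02 -1.8800e+01] F [-0.9 -0.7 -1. ] M [ 0.03 -0.04 -0.06] gap 43.2
```

Call:
{"method": "servo_tool", "body": {
  "motion": [
    [40,0,0,0.7,0,0,0],
    [40,0,0,0,0,0,0]
  ]
}}

```text
time: 16.3
tool_pos: [558.9, 63.9, 94.6]
tcp_rot: [-180.0, -0.1, -18.8]
ft_force: [0.3, -1.0, -1.2]
finger_gap: 43.1
```

```bash
python3 - <<'E'
from h import *
st()
E
```

```text
16.3 [  1.3   7.8  99.6  -0.   72.5 110.1] [558.9  63.9  94.6] [-1.7999e+02 -6.0000e-02 -1.8800e+01] F [ 0.3 -1.  -1.2] M [ 0.02  0.01 -0.04] gap 43.1
```

Mouth about 0.7 mm above the seat; I use finer steps.

Call:
{"method": "servo_tool", "body": {
  "motion": [
    [40,0,0,0.4,0,0,0],
    [40,0,0,0,0,0,0]
  ]
}}

```text
time: 16.5
tool_pos: [559.0, 63.9, 94.3]
tcp_rot: [-180.0, -0.1, -18.8]
ft_force: [-0.8, 0.3, -0.9]
finger_gap: 43.0
```

```bash
python3 -c "
from h import *
st()"
```

```text
16.5 [  1.3   7.8  99.6  -0.   72.5 110.1] [559.   63.9  94.3] [-1.7999e+02 -8.0000e-02 -1.8800e+01] F [-0.8  0.3 -0.9] M [-0.    0.07 -0.01] gap 43.0
```

Call:
{"method": "servo_tool", "body": {
  "motion": [
    [40,0,0,0.3,0,0,0],
    [40,0,0,0,0,0,0]
  ]
}}

```text
time: 16.7
tool_pos: [559.0, 63.9, 94.0]
tcp_rot: [-180.0, -0.1, -18.8]
ft_force: [-0.3, -0.5, -0.7]
finger_gap: 42.9
```

```bash
python3 -c "
from h import *
st()"
```

```text
16.7 [  1.3   7.9  99.6  -0.   72.4 110.1] [559.   63.9  94. ] [-1.7998e+02 -8.0000e-02 -1.8800e+01] F [-0.3 -0.5 -0.7] M [0.03 0.   0.05] gap 42.9
```

Call:
{"method": "servo_tool", "body": {
  "motion": [
    [40,0,0,0.3,0,0,0],
    [40,0,0,0,0,0,0]
  ]
}}

```text
time: 16.9
tool_pos: [559.2, 63.9, 93.9]
tcp_rot: [-180.0, -0.1, -18.8]
ft_force: [0.0, -0.1, -0.5]
finger_gap: 43.4
```

```bash
python3 -c "
from h import *
st()"
```

```text
16.9 [  1.3   7.9  99.6  -0.   72.4 110.1] [559.2  63.9  93.9] [-1.7998e+02 -1.0000e-01 -1.8800e+01] F [ 0.  -0.1 -0.5] M [0.01 0.03 0.02] gap 43.4
```

Call:
{"method": "servo_tool", "body": {
  "motion": [
    [40,-0.3,0,0.4,0,0,0],
    [40,0,0,0,0,0,0]
  ]
}}

```text
time: 17.1
tool_pos: [559.2, 63.9, 93.9]
tcp_rot: [-180.0, -0.1, -18.8]
ft_force: [-1.1, 1.3, -1.0]
finger_gap: 43.2
```

```bash
python3 -c "
from h import *
st()"
```

```text
17.1 [  1.3   7.8  99.7  -0.   72.4 110.1] [559.2  63.9  93.9] [-1.7997e+02 -1.4000e-01 -1.8800e+01] F [-1.1  1.3 -1. ] M [-0.01  0.07 -0.05] gap 43.2
```

Call:
{"method": "servo_tool", "body": {
  "motion": [
    [40,0,0,0.4,0,0,0],
    [40,0,0,0,0,0,0]
  ]
}}

```text
time: 17.3
tool_pos: [559.3, 63.9, 93.9]
tcp_rot: [-180.0, -0.2, -18.8]
ft_force: [-0.3, 0.6, 0.3]
finger_gap: 43.1
```

```bash
python3 -c "
from h import *
st()"
```

```text
17.3 [  1.3   7.8  99.7  -0.   72.4 110.1] [559.3  63.9  93.9] [-1.7997e+02 -1.5000e-01 -1.8800e+01] F [-0.3  0.6  0.3] M [-0.03  0.2   0.02] gap 43.1
```

The descent has stopped with TCP z at 93.9, so the mouth is at 87.0, just the seated height. I release and back off upward.

Call:
{"method": "servo_tool", "body": {
  "motion": [
    [48,0,0,0,0,0,0],
    [55,0,0,0,0,0,0],
    [70,0,0,0,0,0,0],
    [80,0,0,0,0,0,0],
    [80,0,0,0,0,0,0],
    [80,0,0,-15,0,0,0],
    [80,0,0,-30,0,0,0],
    [80,0,0,-40,0,0,0],
    [80,0,0,-30,0,0,0],
    [80,0,0,0,0,0,0]
  ]
}}

```text
time: 18.3
tool_pos: [558.0, 64.0, 215.7]
tcp_rot: [-180.0, -0.1, -18.8]
ft_force: [0.4, -0.0, 0.5]
finger_gap: 80.0
```

```bash
python3 - <<'E'
from h import *
st();s=sense()
I={n:snapshot(n) for n in('scene','side','wrist')}
cs=[]
for n,p in (('scene',[557,64,100]),('side',[557,64,100]),('wrist',[557,64,100])):
    c=proj(n,p,s).round().astype(int);w=45 if n!='wrist' else 80
    x,y=max(c[0]-w,0),min(max(c[1]-w,0),420-2*w);print(n,x,y,266/2/w)
    cs.append(cv2.resize(I[n][y:y+2*w,x:x+2*w],(266,266),interpolation=2))
cv2.imwrite('pics/fin.png',np.hstack(cs))
a=I['wrist'];np.save('w7.npy',np.r_[s['tool_pos'],s['tcp_rot']])
for n,q in(('scene',I['scene']),('side',I['side'])):
  o=cv2.imread(f'pics/{n}.png')
  print(n,proj(n,[557.6,64.2,121],s))
E
```

```text
18.3 [  1.3   1.9  92.8  -0.   85.3 110.1] [558.   64.  215.7] [-1.7999e+02 -7.0000e-02 -1.8800e+01] F [ 0.4 -0.   0.5] M [-0.02 -0.01  0.07] gap 80.0
scene 235 186 2.9555555555555557
side 226 154 2.9555555555555557
wrist 210 123 1.6625
scene [279.80251053 225.57203992]
side [270.98422361 193.19744157]
```

View pics/fin.png

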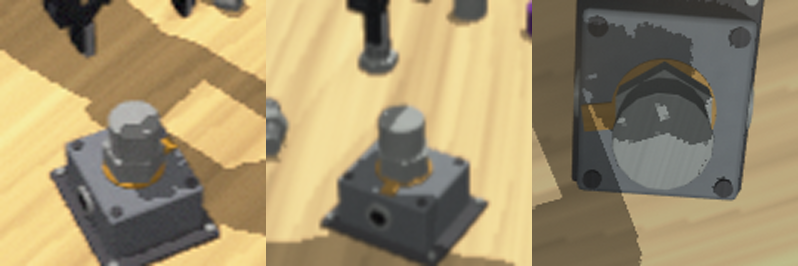

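The last picture shows the cap upright and flat on the nut in all three views, with the gripper clear of it. The tab is still carried round, at crop (600,117). I hand in.

```bash
python3 -c "
from bench import *
print(hand_in())"
```

```text
the job is handed in; nothing more can be done
None
```

The job is done and handed in at about 18.5 s of the 64 s allowed. `hand_in()` gives no verdict, so this rests on my own checks.

- **Nut:** I ran it down clockwise in one grip of about 3.05 rad. The bite was felt at about 2.6 rad, when the moment jumped to 0.74 N m.
- **Tab and stud:** I then nipped the nut up about 24–30° more. Before the cap went on, the wrist picture put the tab about 23.5° round (roughly 15 mm). The stud's slot agreed to within 0.5° of its starting angle, so the stud was not dragged.
- **Cap:** I lowered the grey closed cap over the stud in sub-millimetre steps. Contact forces stayed within a couple of newtons, and it stopped with its mouth at about 87.0 mm. After release it stands upright and centred on the nut in all three views, with the gripper about 100 mm clear. I did not touch any other part.

Two things disagreed slightly:

- **Tab angle:** the tab's turn is 23.5° by picture but 24–34° by arm angle from the bite. Both are above the 15° required and below the washer's limit.
- **Moment at rest:** the paused moment read only about 0.02 N m after the last turn, where about 0.4 N m was expected. The picture taken afterwards confirmed the tab had stayed round.

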